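# Swap-out at the charging station

## Task

Two battery packs for the cordless grinders are snapped into the chargers on the bench. Take the tall one out by pinching the two release tabs on its sides and lifting it straight up, and stand it upright, gently, in the empty pale metal tray, letting go of it there. Leave the short pack seated in its charger.

Things in the scene. Friction and masses are not known exactly. Their poses are not given: they have to be found in the camera images.
- tall_tabs (a point): Tall black battery pack, 60 (x) x 55 (y) mm foot, 125 high, 0.45 kg, upright. Point: on its centre line midway between its two tabs, 105 above its underside. z up. Each tab: grey pad 30 wide (x), 26 high, centred at this height, outer face 29 out along +y / -y. Pushed in (2 N, rising to 5.5 N) it stops after 6 mm: 46 over both, else pack 40 wide there. Barbs hold the pack until both are fully in.
- short_tabs (a point): Short pack, not to be taken, in the other charger: the same foot, section, tabs and axes as the tall one, but 85 mm high and 0.29 kg. Point: on its centre line midway between its two tabs, 65 mm above its underside.
- charger_a: The grey charger that holds the tall pack, fixed, 90 x 90 mm, 49 mm high; an identical one holds the short pack. Origin: centre of its underside, on the bench; x, y, z as the pack's. Its socket floor, on which the pack stands, is 12 mm above the bench, 37 mm deep; the pack is clear once its underside is above 49 mm.
- tray_in (a point): empty open pale aluminium tray, fixed to the bench, 160 by 140 mm outside (x, y), 35 mm high, walls and floor 5 mm. Point: centre of the inner floor, 5 mm above the bench; z up. A pack standing on this floor has its tab point 105 mm (tall) above it.
There are look-alikes about, which are no part of the job. What is shaped like the part that bears tall_tabs but yellow is not meant.

How it is judged (in metres and radians):
On the way:
1. the tall pack is lifted clear of its charger (underside more than 50 mm above the bench) (height (world z) of tall_tabs above 0.155 m), for 0.1 s.
At the end, for the whole second after the job is handed in: The tall pack stands upright (within 10 degrees) and still on the floor of the tray, its centre line inside the tray (within 60 mm of the tray's centre along its length and 50 mm across), and the short pack is still within 15 mm of where it was, in its charger (x of tall_tabs in the frame of tray_in between -0.06 and 0.06 m and y of tall_tabs in the frame of tray_in between -0.05 and 0.05 m and z of tall_tabs in the frame of tray_in between 0.097 and 0.113 m and angle between tall_tabs's own z axis and vertical below 0.17 rad and linear speed of tall below 0.02 m/s and distance of short_tabs from where it was at the start of the episode below 0.015 m); the robot touches nothing.
It fails at once if the short pack is pulled or knocked out of its seat (moved more than 15 mm) (distance of short_tabs from where it was at the start of the episode above 0.015 m).
It fails at once if the tall pack is dropped or slammed down (faster than 0.6 m/s within 40 mm of the tray's floor) (x of tall_tabs in the frame of tray_in between -0.06 and 0.06 m and y of tall_tabs in the frame of tray_in between -0.05 and 0.05 m and z of tall_tabs in the frame of tray_in below 0.145 m and linear speed of tall above 0.6 m/s).
It also fails if it takes over 42 s, if anything falls off the work surface, if the arm or the gripper's body presses on something with over 40 N, if the wrist force passes 120 N, or if a joint passes its speed limit or range.

## Robot

A 6-joint arm with a two-finger parallel gripper is mounted at the origin on the work surface. World frame = base frame: x ahead of the robot, y to its left, z up, the work surface at z = 0. Lengths are in mm, angles in rad, forces in N, time in s.
With the tool pointing down it reaches from about 275 to 750 mm from the base axis. Payload 10.2 kg.
Tool frame: the origin (TCP) lies between the finger pads; the fingertips stand 17 mm ahead of it and the grasp point (between the pads) lies 2 mm behind it; z points along the fingers, y is the line along which they close (so a half turn about z gives the same grasp; the last joint's range is limited). The gripper opens to 85 mm and grips with 20 to 120 N. Pads are 22 mm wide; open, the fingers measure 114 mm over their backs; the gripper's body (76 mm by 85 mm) begins 54 mm behind the grasp point. The pads swing forward as they close: fully open they stand 13 mm farther back than shut.
Start: joints at [-1.387, 0.313, 1.498, -0, 1.331, -0.223], TCP at [207.716, -482.167, 248.294] pointing down, gripper open.
Joint ranges: [-2.94, 2.94], [-0.97, 2.17], [0.19, 2.56], [-1.23, 4.37], [0.02, 3.11], [-2.88, 2.88]. Speed limits (rad/s): [2.39, 2.39, 3.01, 3.14, 3.14, 3.14].

## Interface

Orientations are given as a unit quaternion [w, x, y, z].
In Python, from rig import * gives the robot as it stands.
- The arm moves only by the tool step_arm, never from a script. Its argument "commands" is text: rows parted by semicolons, each of 7 numbers parted by spaces: the opening, from 0 (shut) to 1 (fully open), then the shift along the tool's x, y, z in cm, then the turn, a rotation vector about the tool's x, y, z in rad. In form: hand x y z rx ry rz; .... A call has 1 to 20 rows; each row is the pose to reach, as a shift and turn from the pose commanded when the call began, along the tool's axes at that moment; what a row does not reach only later rows make up. A row lasts 1/12 s, in which the tool goes at most 41.7 mm and 7.16 degrees, less where a joint would pass 70% of its speed; a pose out of reach is approached as far as the arm can. A call with a gripper value outside its range is refused whole. The fingers move at their own pace and stop on an object; "newtons" is the grip in N (left out, the last holds). Time passes only in rows, so rows that repeat a pose let the fingers close. It gives the time, the measured TCP pose, the force, the opening and the grip force at its end, in the units of the state.
- sense(): the state, without advancing time (a new reading comes with each control period).
- capture(name): name is "scene" or "side" or "wrist"; returns the picture (420x560x3 uint8, red, green, blue); there is no depth.
- camera_model(name): a dict with "mtx" (3x3 intrinsics, pixels), "eye" and "rotation" of the camera in the world. Camera axes: x right, y down, z forward; pixel columns grow to the right and rows downward; lengths in mm; the calibration is good to about 2 mm. The wrist camera is an equidistant fisheye: a pixel r from the principal point sees the ray r / f radians off the axis. A picture is of the moment at which its call begins: read the wrist's pose just before it. camera_model takes no time and is no camera call; for the wrist camera it gives the pose at the moment of the call.
- finish_job(): hands the job in; it is judged then, once.
Trained networks look in the newest picture that a camera, given by its name, has taken for a name from the list of things; names that differ only in an ending like _2 or _b are one class to them, and where a whole thing is asked for, a point or a joint stands for the part that bears it (a point fixed in the world has none). Each returns a list of dicts, best first, with "score" (0 to 1); they miss things now and then, are a little off and sometimes report something else, mostly with a low value. They report only what shows in the picture. A call takes as long as a camera call. They do not tell look-alikes from the thing itself.
- search_frame(camera, label): "rect" ([centre column, centre row, width, height] in pixels, round what is visible of it).
- trace(camera, label): "mask" (420x560 bool, what is visible of it) and "rect" ([centre column, centre row, width, height] in pixels, round what is visible of it).
- spot_point(camera, label): "xy" ([column, row] in pixels: a listed point, or the origin of a listed thing).
The state is a dict: "time_s": time; "joints": joint angles; "dq": joint speeds; "tau": joint torques, N m; "eef_pos": TCP position; "ee_rot": TCP orientation; "force": force on the tool from outside, world axes, zero at the start; "wrist_torque": the same for the moment, N m; "grip_width": opening from 0.0 (shut) to 1.0 (fully open); "grip_force": force on a finger pad.
Only numpy, scipy, OpenCV 4.12 (cv2) and the standard library are available. Lean on these libraries where they do the work, as an engineer would, in place of code of your own. Each camera call takes 0.05 s, during which the arm holds its last target. There are 200 camera calls.

## Working session

There is one attempt and no reset: what is moved stays moved. The work goes in short steps, Python scripts to look and compute and a tool call to move; the robot and the scene stay as the last step left them, time stands still between calls to the robot, and variables do not carry over. Pictures are saved under pics/ and viewed, at most 10 in all, crops included, and the job is handed in when it is done.

Besides the shell and the picture viewer there is one more tool, called after "Request:" as name(argument=value, ...), one argument or row to a line, values as JSON. step_arm: Moves the arm, as the interface text tells. Its arguments: {"type":"object","properties":{"commands":{"type":"string"},"newtons":{"type":"number"}},"required":["commands"]}

```bash
mkdir -p pics; cat > h.py <<'E'
from rig import *
import numpy as np, cv2
def save(n,im): cv2.imwrite('pics/'+n+'.png',im[:,:,::-1])
E
python3 - <<'E'
from h import *
a=capture('scene');b=capture('side')
save('s0',np.vstack([a])) ; save('d0',b)
for c in('scene','side'):
    m=camera_model(c);print(c,m)
    for l in('tall_tabs','short_tabs','charger_a','tray_in'):
        print(l,[(np.round(d['xy']),round(d['score'],2)) for d in spot_point(c,l)][:4])
print(sense())
E
```

```text
scene {'mtx': array([[387.88987144,   0.        , 274.0842512 ],
       [  0.        , 387.88987144, 203.89074573],
       [  0.        ,   0.        ,   1.        ]]), 'eye': array([1259.59680903, -274.85300514,  537.90005571]), 'rotation': array([-0.41089394,  0.72532115,  0.48413239, -0.26587823])}
tall_tabs [(array([262., 190.]), 0.87), (array([202., 198.]), 0.78), (array([314., 221.]), 0.66), (array([257., 226.]), 0.57)]
short_tabs [(array([124., 228.]), 0.93)]
charger_a []
tray_in []
side {'mtx': array([[541.04710316,   0.        , 267.78745956],
       [  0.        , 541.04710316, 200.86745872],
       [  0.        ,   0.        ,   1.        ]]), 'eye': array([-33.22722027, 642.67506041, 937.78037281]), 'rotation': array([ 0.14466192, -0.33556142,  0.85394376, -0.37047472])}
tall_tabs [(array([253., 169.]), 0.97), (array([208., 185.]), 0.93), (array([272., 200.]), 0.91), (array([318., 180.]), 0.68)]
short_tabs [(array([359., 155.]), 0.69)]
charger_a [(array([273., 237.]), 0.82)]
tray_in [(array([208., 331.]), 0.63)]
{'time_s': 0.5, 'joints': array([-1.38739876e+00,  3.12941239e-01,  1.49773669e+00,  2.37424890e-06,
        1.33098672e+00, -2.23386783e-01]), 'dq': array([-9.65559491e-04,  7.44748167e-05, -4.32306268e-04, -1.06885562e-03,
       -7.78065451e-05,  3.43279666e-04]), 'tau': array([-1.52097087e-03, -4.11932802e+01, -2.59766668e+01, -1.77645720e-04,
        8.05673444e-04, -1.64616711e-05]), 'eef_pos': array([ 207.71582555, -482.15851979,  248.25923589]), 'ee_rot': array([-3.59672111e-05,  9.79387076e-01,  2.01992460e-01,  1.87261938e-06]), 'force': array([ 0.0587121 , -0.07955607,  0.3589598 ]), 'wrist_torque': array([0.04621086, 0.03061647, 0.03851131]), 'grip_force': 0.0, 'grip_width': 0.9969166780399062}
```

View pics/s0.png

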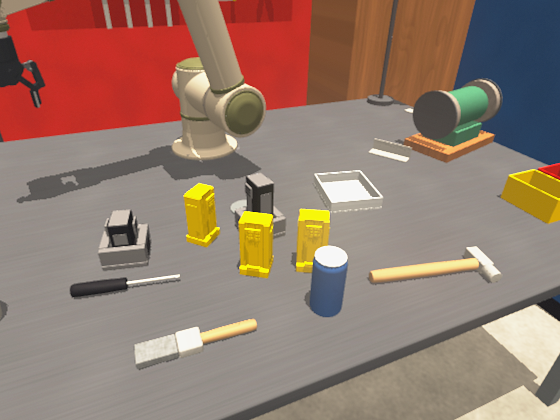

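View pics/d0.png

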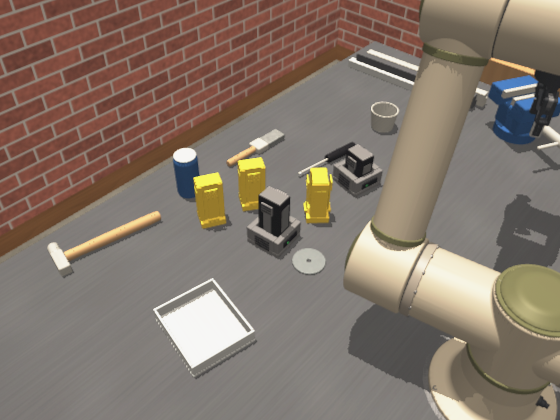

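The black pack at scene (262,190) / side (272,200) is the tall one. The lower black one at scene (124,228) / side (359,155) is the short pack, to be left alone. The yellow ones at scene (202,198), (257,226), (314,221) are look-alikes. The tray is at side (205,325).

```bash
cat >> h.py <<'E'
from scipy.spatial.transform import Rotation as R
def cam(c):
    m=camera_model(c);q=m['rotation'];return m['mtx'],m['eye'],R.from_quat([q[1],q[2],q[3],q[0]]).as_matrix()
def ray(c,p):
    K,e,M=cam(c)
    d=M@np.linalg.inv(K)@np.array([p[0],p[1],1.]);return e,d/np.linalg.norm(d)
def onz(c,p,z):
    e,d=ray(c,p);return e+d*(z-e[2])/d[2]
def tri(ps):
    A=np.zeros((3,3));b=np.zeros(3)
    for c,p in ps:
        e,d=ray(c,p);P=np.eye(3)-np.outer(d,d);A+=P;b+=P@e
    return np.linalg.solve(A,b)
E
python3 - <<'E'
from h import *
np.set_printoptions(suppress=True,precision=1)
print('tall',tri([('scene',(262,190)),('side',(272,200))]))
print('short',tri([('scene',(124,228)),('side',(359,155))]))
for s,d in [((202,198),(318,180)),((257,226),(253,169)),((314,221),(208,185))]: print('yel',tri([('scene',s),('side',d)]))
print('tray')
for p in[(155,316),(211,283),(254,328)]:print(onz('side',p,35))
print(onz('side',(208,331),5))
a=capture('scene');b=capture('side')
x=cv2.resize(b[170:260,230:320],(540,540),interpolation=cv2.INTER_CUBIC)
save('c1',x)
E
```

```text
tall [558.2  -5.2 116.7]
short [ 534.8 -303.8   79.8]
yel [ 530.4 -134.1  109.5]
yel [672.  -61.1 107.4]
yel [704.8  50.2 110.3]
tray
[557.7 333.6  35. ]
[537.  201.5  35. ]
[394.2 219.6  35. ]
[471.1 273.5   5. ]
```

View pics/c1.png

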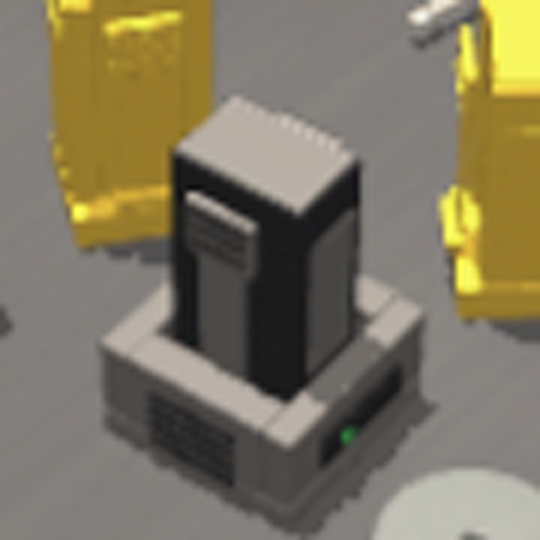

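The crop confirms the black pack with the grey, ridged tab on its left-front face, at crop (222,235). The charger rim corners are at crop (100,345), (293,440) and (425,310).

```bash
python3 - <<'E'
from h import *
np.set_printoptions(suppress=True,precision=2)
f=lambda u,v,z:onz('side',(230+u/6,170+v/6),z)[:2]
L,F,Rr=f(100,345,49),f(293,440,49),f(425,310,49)
print(L,F,Rr,'ctr',(L+Rr)/2, np.linalg.norm(L-F),np.linalg.norm(F-Rr))
# top of pack z=137
l,fr,r,bk=f(173,153,137),f(297,213,137),f(360,155,137),f(236,97,137)
print(l,fr,r,bk,'ctr',(l+fr+r+bk)/4)
for a,b in((L,F),(F,Rr),(l,fr),(fr,r),(bk,r),(l,bk)):
    d=b-a;print(np.degrees(np.arctan2(d[1],d[0])),np.linalg.norm(d))
s=sense();q=s['ee_rot'];M=R.from_quat([q[1],q[2],q[3],q[0]]).as_matrix();print(M)
print('tab-side x dir along L->F; shift to above tall, tool axes cm', M.T@(np.array([558,-5,260])-s['eef_pos'])/10)
E
```

```text
[586.    44.34] [499.6   30.56] [507.61 -54.21] ctr [546.81  -4.93] 87.49425579355162 85.14478503777676
[573.43  16.01] [519.13   8.78] [522.81 -29.66] [577.5  -22.24] ctr [548.22  -6.77]
-170.9369797816466 87.49425579355162
-84.60092761033148 85.14478503777676
-172.41505658017348 54.78298840008279
-84.52231839834432 38.61481307464341
-172.27516017552466 55.18855035549491
-83.92627032889457 38.467327935338396
[[ 0.92  0.4   0.  ]
 [ 0.4  -0.92 -0.  ]
 [-0.    0.   -1.  ]]
tab-side x dir along L->F; shift to above tall, tool axes cm [ 51.05 -29.96  -1.17]
```

Request:
step_arm(
  commands="1 50.3 -30.2 0.8 0 0 0.295;1 50.3 -30.2 0.8 0 0 0.295;1 50.3 -30.2 0.8 0 0 0.295;1 50.3 -30.2 0.8 0 0 0.295;1 50.3 -30.2 0.8 0 0 0.295;1 50.3 -30.2 0.8 0 0 0.295;1 50.3 -30.2 0.8 0 0 0.295;1 50.3 -30.2 0.8 0 0 0.295;1 50.3 -30.2 0.8 0 0 0.295;1 50.3 -30.2 0.8 0 0 0.295;1 50.3 -30.2 0.8 0 0 0.295;1 50.3 -30.2 0.8 0 0 0.295;1 50.3 -30.2 0.8 0 0 0.295;1 50.3 -30.2 0.8 0 0 0.295;1 50.3 -30.2 0.8 0 0 0.295;1 50.3 -30.2 0.8 0 0 0.295;1 50.3 -30.2 0.8 0 0 0.295;1 50.3 -30.2 0.8 0 0 0.295;1 50.3 -30.2 0.8 0 0 0.295;1 50.3 -30.2 0.8 0 0 0.295",
)

```text
time_s: 2.27
eef_pos: [549.8, -6.9, 240.6]
ee_rot: [0.0, 0.998, 0.055, 0.0]
force: [-0.1, 0.3, 0.4]
grip_width: 1.003
grip_force: 0.0
```

```bash
python3 - <<'E'
from h import *
print(camera_model('wrist'));print(sense()['eef_pos'],sense()['time_s'])
w=capture('wrist');save('w1',w)
for l in('tall_tabs','charger_a','tray_in'):
    print(l,[(np.round(d['xy'],1),round(d['score'],2)) for d in spot_point('wrist',l)][:4])
E
```

```text
{'mtx': array([[325.1922621 ,   0.        , 278.86351972],
       [  0.        , 325.1922621 , 213.62115572],
       [  0.        ,   0.        ,   1.        ]]), 'eye': array([631.56621288,   1.25141123, 366.54747551]), 'rotation': array([ 0.12176136,  0.73445978, -0.65869922, -0.10889605])}
[549.8330303   -6.90541799 240.60643741] 2.2667
tall_tabs [(array([359.6,  68.5]), 0.96), (array([230.,  16.]), 0.87), (array([414.5, 246.8]), 0.58), (array([279.6, 211.2]), 0.56)]
charger_a []
tray_in [(array([ 72.7, 211.4]), 0.84)]
```

View pics/w1.png

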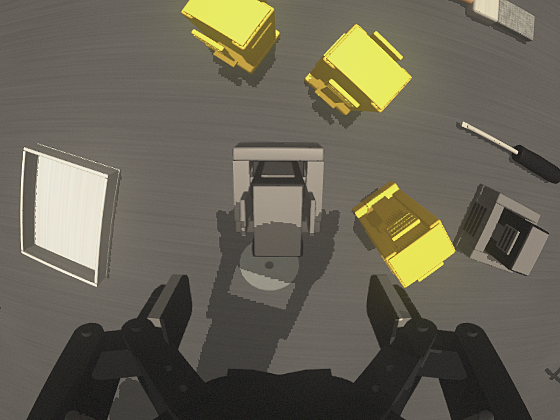

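The wrist view shows the pack's top at about (253..303, 185..257) with a tab on each side, near (246,215) and (312,215). The tray is at left, centred around (73,211).

```bash
cat >> h.py <<'E'
def wz(p,z):
    K,e,M=cam('wrist');u=(np.array(p)-K[:2,2])/K[0,0];r=np.linalg.norm(u)
    d=M@np.r_[u/r*np.sin(r),np.cos(r)];return (e+d*(z-e[2])/d[2])[:2]
E
python3 - <<'E'
from h import *
np.set_printoptions(suppress=True,precision=1)
c=[wz(p,137) for p in((253,185),(303,185),(303,257),(253,257))];print(c,np.mean(c,0))
print('spot',wz((279.6,211.2),117))
a,b=wz((234,143),49),wz((323,144),49);print(a,b,np.degrees(np.arctan2(*(a-b)[::-1])),np.linalg.norm(a-b))
print('tray',wz((72.7,211.4),5))
m=trace('wrist','tray_in')
if not m: m=trace('side','tray_in')
for t in m[:2]:
    k=t['mask'].astype(np.uint8);cs=max(cv2.findContours(k,0,2)[0],key=cv2.contourArea)
    print(t['score'],cv2.approxPolyDP(cs,6,True)[:,0].tolist())
print([wz(p,35) for p in((22,149),(108,172),(97,286),(22,255))])
E
```

```text
[array([573.9,  14.5]), array([577.9, -21.6]), array([520.4, -29.4]), array([516.1,   9.7])] [547.1  -6.7]
spot [549.5  -7.7]
[592.2  41.8] [600.8 -45. ] 95.62745128674985 87.26747381666901
tray [482. 267.]
0.84 [[25, 147], [21, 252], [97, 285], [107, 274], [119, 169], [41, 143]]
[array([570.7, 327.9]), array([548.1, 188.8]), array([390.6, 221.4]), array([414.6, 357.1])]
```

Request:
step_arm(
  commands="1 -0.1 0 3 0 0 0;1 -0.1 0 6 0 0 0;1 -0.1 0 9 0 0 0;1 -0.1 0 11 0 0 0;1 -0.1 0 12.5 0 0 0;1 -0.1 0 13 0 0 0;1 -0.1 0 13 0 0 0;1 -0.1 0 13 0 0 0",
  newtons=40,
)

```text
time_s: 3.18
eef_pos: [549.6, -6.0, 111.1]
ee_rot: [0.0, 0.998, 0.056, 0.001]
force: [0.1, -0.7, 0.3]
grip_width: 1.0
grip_force: 0.0
```

Request:
step_arm(
  commands="0.3 0 0 0 0 0 0;0.3 0 0 0 0 0 0;0.3 0 0 0 0 0 0;0.3 0 0 0 0 0 0;0.3 0 0 0 0 0 0;0.3 0 0 0 0 0 0;0.3 0 0 0 0 0 0;0.3 0 0 0 0 0 0;0.3 0 0 0 0 0 0;0.3 0 0 0 0 0 0",
)

```text
time_s: 4.02
eef_pos: [549.9, -5.8, 112.4]
ee_rot: [0.0, 0.998, 0.056, 0.001]
force: [-3.2, 2.2, 14.7]
grip_width: 0.475
grip_force: 40.7
```

```bash
python3 - <<'E'
from h import *
s=sense();print(s['time_s'],s['eef_pos'],s['force'],s['wrist_torque'],s['grip_width']*85,s['grip_force'])
save('w2',np.hstack([cv2.resize(capture('wrist')[120:,60:500],(440,300)),capture('side')[140:280,200:340].repeat(2,0).repeat(2,1)[:300][:,:280] if 0 else cv2.resize(capture('side')[140:280,200:340],(300,300))]))
E
```

```text
4.0167 [549.90629444  -5.83021896 112.4097989 ] [-3.15787935  2.19505444 14.68186324] [ 0.31599807  0.60573057 -0.08574983] 40.417310333162014 40.74023365974426
```

View pics/w2.png

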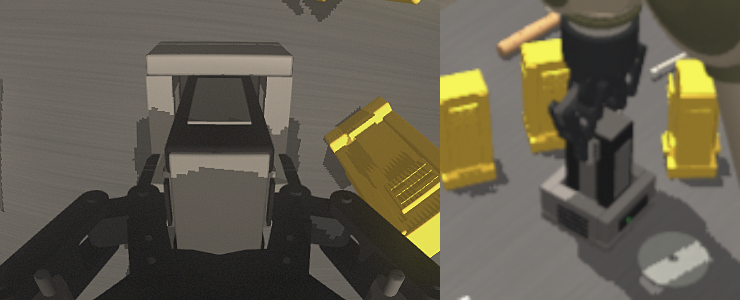

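The fingers stopped at 40 mm nominal, so they may be on the bare pack rather than the tabs. A small test lift will show which.

Request:
step_arm(
  commands="0.3 0 0 -0.2 0 0 0;0.3 0 0 -0.5 0 0 0;0.3 0 0 -0.8 0 0 0;0.3 0 0 -0.8 0 0 0;0.3 0 0 -0.8 0 0 0",
)

```text
time_s: 4.53
eef_pos: [549.1, -5.9, 118.1]
ee_rot: [-0.0, 0.998, 0.056, -0.0]
force: [-0.5, 0.3, -5.1]
grip_width: 0.464
grip_force: 41.2
```

```bash
python3 - <<'E'
from h import *
s=sense();print(s['time_s'],s['eef_pos'],s['force'],s['wrist_torque'],s['grip_width']*85,s['grip_force'])
w=capture('wrist');d=capture('side')
save('w3',np.hstack([cv2.resize(w[230:400,180:380],(400,340)),cv2.resize(d[150:250,220:320],(340,340),interpolation=cv2.INTER_CUBIC)]))
E
```

```text
4.5333 [549.06750986  -5.90039969 118.09897899] [-0.46094889  0.33724789 -5.09511521] [ 0.00723804 -0.037457   -0.02278031] 39.43627668060643 41.19370400905609
```

View pics/w3.png

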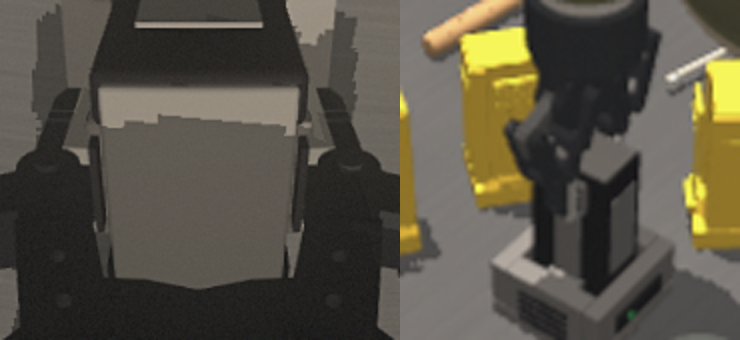

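The lift force is about −5 N, roughly the pack's weight, so the pack is free and both tabs are in (the opening scale is just nonlinear). I'll lift it clear.

Request:
step_arm(
  commands="0.3 0 0 -0.8 0 0 0;0.3 0 0 -2 0 0 0;0.3 0 0 -3.5 0 0 0;0.3 0 0 -5 0 0 0;0.3 0 0 -6.5 0 0 0;0.3 0 0 -8 0 0 0;0.3 0 0 -9 0 0 0;0.3 0 0 -9 0 0 0;0.3 0 0 -9 0 0 0",
)

```text
time_s: 5.38
eef_pos: [549.1, -5.9, 208.3]
ee_rot: [0.0, 0.998, 0.056, 0.0]
force: [0.3, 0.4, -5.4]
grip_width: 0.468
grip_force: 41.5
```

```bash
python3 - <<'E'
from h import *
np.set_printoptions(suppress=True,precision=2)
s=sense();print(s['time_s'],s['eef_pos'],s['force'],s['grip_width'],s['grip_force'])
w=capture('wrist');d=capture('side');capture('scene')
for c in('side','scene'):print([(x['xy'],round(x['score'],2)) for x in spot_point(c,'tall_tabs')])
print('short',[x['xy'] for x in spot_point('side','short_tabs')])
q=s['ee_rot'];M=R.from_quat([q[1],q[2],q[3],q[0]]).as_matrix()
print(M.T@(np.array([479,273.,s['eef_pos'][2]])-s['eef_pos'])/10)
save('w4',np.hstack([cv2.resize(w,(400,300)),cv2.resize(d[60:360,130:430],(300,300))]))
E
```

```text
5.3833 [549.15  -5.88 208.29] [ 0.35  0.39 -5.39] 0.4679643467576917 41.53077006340027
[([252.6, 167.3], 0.83), ([207.0, 187.2], 0.63), ([275.2, 170.4], 0.61)]
[([313.8, 220.9], 0.98), ([260.8, 147.8], 0.94), ([255.8, 225.5], 0.84), ([201.6, 200.5], 0.72)]
short []
[ -3.86 -28.5   -0.  ]
```

View pics/w4.png

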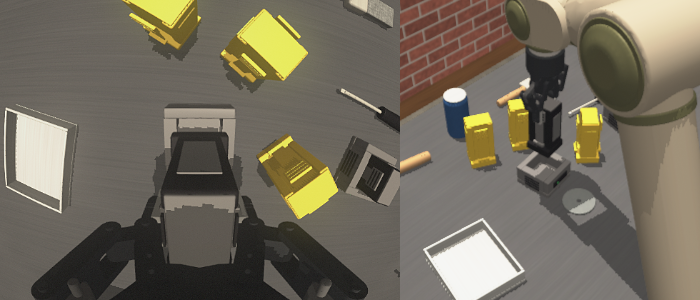

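The pack hangs upright and clear of its charger. The short pack is still seated, and the tray is at lower left in the side view. Moving over the tray next.

Request:
step_arm(
  commands="0.3 -0.3 -2 0 0 0 0;0.3 -0.7 -5 0 0 0 0;0.3 -1.1 -8 0 0 0 0;0.3 -1.5 -11 0 0 0 0;0.3 -1.9 -14 0 0 0 0;0.3 -2.3 -17 0 0 0 0;0.3 -2.7 -20 0 0 0 0;0.3 -3.1 -23 0 0 0 0;0.3 -3.5 -26 0 0 0 0;0.3 -3.8 -27.5 0 0 0 0;0.3 -3.9 -28.5 0 0 0 0;0.3 -3.9 -28.5 0 0 0 0;0.3 -3.9 -28.5 0 0 0 0;0.3 -3.9 -28.5 0 0 0 0",
)

```text
time_s: 6.85
eef_pos: [479.0, 272.1, 208.2]
ee_rot: [0.0, 0.998, 0.055, -0.0]
force: [0.6, 0.9, -4.7]
grip_width: 0.468
grip_force: 41.7
```

```bash
python3 - <<'E'
from h import *
np.set_printoptions(suppress=True,precision=2)
s=sense();print(s['time_s'],s['eef_pos'],s['ee_rot'],s['force'],s['grip_width'],s['grip_force'])
w=capture('wrist');d=capture('side');e=capture('scene')
for c in('side','scene'):print([(x['xy'],round(x['score'],2)) for x in spot_point(c,'tall_tabs')])
save('w5',np.hstack([cv2.resize(w,(400,300)),cv2.resize(d[150:400,100:350],(300,300))]))
E
```

```text
6.85 [479.02 272.05 208.16] [ 0.    1.    0.06 -0.  ] [ 0.6   0.86 -4.69] 0.4682624612108235 41.7244291305542
[([195.7, 259.6], 0.65), ([319.1, 183.8], 0.61)]
[([310.9, 224.9], 0.83), ([254.9, 225.7], 0.8), ([200.4, 200.7], 0.76), ([353.4, 121.8], 0.63)]
```

View pics/w5.png

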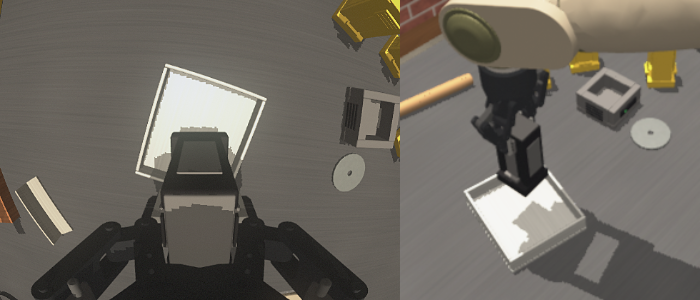

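The pack is over the tray; lowering.

Request:
step_arm(
  commands="0.3 0 0 1.5 0 0 0;0.3 0 0 3 0 0 0;0.3 0 0 4.5 0 0 0;0.3 0 0 6 0 0 0;0.3 0 0 7 0 0 0;0.3 0 0 8 0 0 0;0.3 0 0 8.8 0 0 0;0.3 0 0 9.4 0 0 0;0.3 0 0 9.4 0 0 0;0.3 0 0 9.4 0 0 0",
)

```text
time_s: 7.93
eef_pos: [478.8, 273.0, 114.5]
ee_rot: [-0.0, 0.998, 0.056, 0.0]
force: [1.2, 0.7, -3.8]
grip_width: 0.469
grip_force: 41.7
```

Request:
step_arm(
  commands="0.3 0 0 0.2 0 0 0;0.3 0 0 0.4 0 0 0;0.3 0 0 0.6 0 0 0;0.3 0 0 0.6 0 0 0;0.3 0 0 0.6 0 0 0",
)

```text
time_s: 8.35
eef_pos: [478.6, 273.0, 108.3]
ee_rot: [-0.0, 0.998, 0.056, -0.0]
force: [0.2, 0.4, -4.9]
grip_width: 0.465
grip_force: 41.7
```

Request:
step_arm(
  commands="0.3 0 0 0.1 0 0 0;0.3 0 0 0.2 0 0 0;0.3 0 0 0.2 0 0 0;0.3 0 0 0.2 0 0 0",
)

```text
time_s: 8.68
eef_pos: [478.6, 273.0, 106.3]
ee_rot: [0.0, 0.998, 0.056, -0.0]
force: [-0.2, -0.1, -5.6]
grip_width: 0.467
grip_force: 41.7
```

Request:
step_arm(
  commands="0.3 0 0 0.1 0 0 0;0.3 0 0 0.1 0 0 0;0.3 0 0 0.1 0 0 0",
)

```text
time_s: 8.93
eef_pos: [478.8, 273.1, 105.7]
ee_rot: [-0.0, 0.998, 0.056, 0.0]
force: [-0.4, 0.8, -0.5]
grip_width: 0.466
grip_force: 42.2
```

Request:
step_arm(
  commands="0.3 0 0 0.1 0 0 0;0.3 0 0 0.1 0 0 0;0.3 0 0 0.1 0 0 0",
)

```text
time_s: 9.18
eef_pos: [479.0, 273.1, 105.6]
ee_rot: [-0.0, 0.998, 0.056, 0.001]
force: [-4.3, -1.4, 9.3]
grip_width: 0.465
grip_force: 43.3
```

The pack is on the floor (contact at z ≈ 105.6). I'll release slowly, then rise.

Request:
step_arm(
  commands="0.5 0 0 0 0 0 0;0.6 0 0 0 0 0 0;0.7 0 0 0 0 0 0;0.8 0 0 0 0 0 0;0.9 0 0 0 0 0 0;1 0 0 0 0 0 0;1 0 0 0 0 0 0;1 0 0 0 0 0 0;1 0 0 0 0 0 0;1 0 0 0 0 0 0",
)

```text
time_s: 10.02
eef_pos: [478.7, 273.0, 104.4]
ee_rot: [-0.0, 0.998, 0.056, 0.0]
force: [0.1, 0.6, -1.1]
grip_width: 1.001
grip_force: 0.0
```

Request:
step_arm(
  commands="1 0 0 -1 0 0 0;1 0 0 -2.5 0 0 0;1 0 0 -4.5 0 0 0;1 0 0 -7 0 0 0;1 0 0 -10 0 0 0;1 0 0 -13 0 0 0;1 0 0 -15 0 0 0;1 0 0 -15 0 0 0;1 0 0 -15 0 0 0",
)

```text
time_s: 10.77
eef_pos: [478.8, 273.0, 255.6]
ee_rot: [-0.0, 0.998, 0.056, 0.001]
force: [-0.2, 0.0, -0.6]
grip_width: 1.002
grip_force: 0.0
```

```bash
python3 - <<'E'
from h import *
np.set_printoptions(suppress=True,precision=2)
s=sense();print(s['time_s'],s['eef_pos'],s['force'],s['grip_width'])
w=capture('wrist');d=capture('side');e=capture('scene')
for c in('side','scene'):print([(x['xy'],round(x['score'],2)) for x in spot_point(c,'tall_tabs')],[x['xy'] for x in spot_point(c,'short_tabs')])
save('w6',np.hstack([cv2.resize(w,(400,300)),cv2.resize(e[100:300,80:400],(400,300))]))
E
```

```text
10.7667 [478.77 273.04 255.62] [-0.15  0.04 -0.64] 1.001533493952081
[([318.0, 180.1], 0.9), ([201.3, 298.8], 0.77), ([249.2, 170.2], 0.56)] []
[([199.6, 197.1], 0.93), ([313.0, 222.8], 0.87), ([255.2, 221.6], 0.73), ([351.4, 158.0], 0.59)] [[121.8, 228.5]]
```

View pics/w6.png

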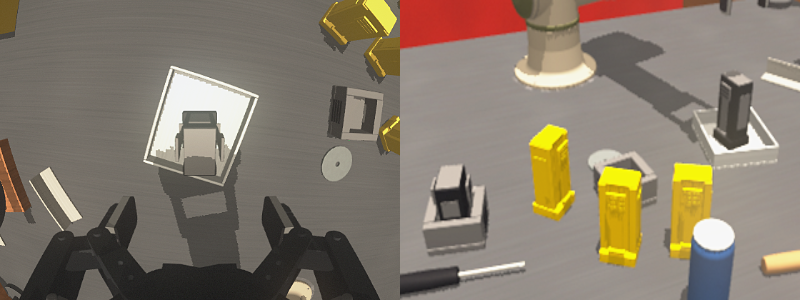

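The tall pack stands upright in the middle of the tray, the short pack is seated, and the gripper is clear.

```bash
python3 -c "
from rig import *
print(finish_job())"
```

```text
the job is handed in; nothing more can be done
None
```

The tall pack is out of its charger and standing upright, released, near the centre of the pale tray; the short pack is still seated in its charger, and the job is handed in, though no verdict came back.

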